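# Put the inks back in their holders

## Robot

A 6-joint arm with a two-finger parallel gripper is mounted at the origin on the work surface. World frame = base frame: x ahead of the robot, y to its left, z up, the work surface at z = 0. Lengths are in mm, angles in rad, forces in N, time in s.
With the tool pointing down it reaches from about 275 to 1000 mm from the base axis. Payload 8.4 kg.
Tool frame: the origin (TCP) lies midway between the tips of the shut fingers; the grasp point (between the pads) lies 19 mm behind it; z points along the fingers, y is the line along which they close (so a half turn about z gives the same grasp; the last joint's range is limited). The gripper opens to 85 mm and grips with 20 to 120 N. Pads are 22 mm wide; open, the fingers measure 114 mm over their backs; the gripper's body (76 mm by 85 mm) begins 54 mm behind the grasp point. The pads swing forward as they close: fully open they stand 13 mm farther back than shut.
Start: joints at [1.179, 0.353, 1.633, -0, 1.155, -0.002], TCP at [237.501, 578.119, 231.281] pointing down, gripper open.
Joint ranges: [-2.63, 2.63], [-0.92, 2.1], [0.06, 2.66], [-1.3, 4.44], [0, 2.69], [-3.02, 3.02]. Speed limits (rad/s): [2.22, 2.22, 2.79, 3.14, 3.14, 3.14].

## Interface

Orientations are given as a rotation vector (axis times angle).
In Python, from workcell import arm, cams, sign_off gives the robot as it stands.
- The arm moves only by the tool apply_moves, never from a script. Its argument "targets" is a list of rows, each an object with "offset": the shift along the tool's x, y, z each as a share of 0.075 m, from -1 to 1, a list of three; "yaw": the turn about the tool's z as a share of 45 degrees, from -1 to 1; "fingers": the gripper's target within -1 to 1 (shut at 1, half-way at 0, fully open at -1). In form: [{"offset": [tx, ty, tz], "yaw": yaw, "fingers": fingers}, ...]. A call has 1 to 5 rows; each row shifts and turns the commanded pose from where the row before left it, along the tool's axes as they then stand; what a row does not reach is not made up. A row lasts 1/10 s, in which the tool goes at most 50 mm and 8.59 degrees, less where a joint would pass 70% of its speed; a pose out of reach is approached as far as the arm can. A call with a number of a shift or a turn outside -1 to 1 is refused whole. A call with a gripper value outside its range is refused whole. The fingers move at their own pace and stop on an object; "grip_force" is the grip in N (left out, the last holds). Time passes only in rows, so rows that do not move let the fingers close. It gives the time, the measured TCP pose, the force, the opening and the grip force at its end, in the units of the state.
- arm.sense(): the state, without advancing time (a new reading comes with each control period).
- cams.camera(name): name is "scene" or "top" or "wrist"; returns a dict with "frame" (480x640x3 uint8, red, green, blue), "vertical_fov" (degrees; the focal length in pixels is half the picture's height over the tangent of half this angle, whatever the lens; pixels are square), "cx", "cy" (the principal point, pixels), "camera_from_world" (4x4, takes a point from world to camera coordinates). Camera axes: x right, y up, looking along -z (the intrinsics and any distortion apply to the point x, -y, -z); pixel columns grow to the right and rows downward; lengths in mm; the calibration is good to about 2 mm. A picture is of the moment at which its call begins. There is no depth.
- sign_off(): hands the job in; it is judged then, once.
Trained networks look in a picture, given as the dict that the camera call returned (one of the last four; its "shot" number tells which), for a name from the list of things; names that differ only in an ending like _2 or _b are one class to them, and where a whole thing is asked for, a point or a joint stands for the part that bears it (a point fixed in the world has none). Each returns a list of dicts, best first, with "confidence" (0 to 1); they miss things now and then, are a little off and sometimes report something else, mostly with a low value. They report only what shows in the picture. A call takes as long as a camera call.
- cams.silhouettes(picture, name): "region" (480x640 bool, what is visible of it) and "centre" ([row, column] in pixels, amid what is visible of it).
The state is a dict: "t": time; "qpos": joint angles; "joint_vel": joint speeds; "joint_torque": joint torques, N m; "eef_pos": TCP position; "tool_rot": TCP orientation; "force": force on the tool from outside, world axes, zero at the start; "moment": the same for the moment, N m; "gripper_width": finger opening in mm; "finger_force": force on a finger pad.
Only numpy, scipy, OpenCV 4.12 (cv2) and the standard library are available. Lean on these libraries where they do the work, as an engineer would, in place of code of your own. Each camera call takes 0.05 s, during which the arm holds its last target. There are 200 camera calls.

## Task

Clear the illustrator's desk: put each of the four ink bottles upright into the wooden holder whose pocket matches its shape and size, standing flat on the pocket's felt floor. Set the bottles down gently, without tipping or dropping them, and leave the brush pot and the mug standing where they are.

Things in the scene. Friction and masses are not known exactly. Their poses are not given: they have to be found in the camera images.
- small_round_bottle_center (a point): Loose ink bottle of dark glass with a white label and black cap: a round dropper bottle, 36 mm in diameter up to 54 mm, then a thin 20 mm cap with rubber bulb; 80 mm tall overall. The point is on its axis, half-way up (40 mm above its underside); z is up. It stands on the desk; about 0.06 to 0.35 kg.
- wide_round_bottle_center (a point): Loose ink bottle of dark glass with a white label and black cap: a wide round bottle, 60 mm in diameter up to 50 mm, then a flat 54 mm cap; 64 mm tall overall. The point is on its axis, half-way up (32 mm above its underside); z is up. It stands on the desk; about 0.06 to 0.35 kg.
- square_bottle_center (a point): Loose ink bottle of dark glass with a white label and black cap: a square bottle, 50 x 50 mm and 50 mm high along its own x and y axes, then a round 32 mm cap in the middle; 66 mm tall overall. The point is on its axis, half-way up (33 mm above its underside); z is up. It stands on the desk; about 0.06 to 0.35 kg.
- oblong_bottle_center (a point): Loose ink bottle of dark glass with a white label and black cap: an oblong bottle, 84 mm along its own x axis, 40 mm along its own y axis and 50 mm high, then a round 28 mm cap in the middle; 66 mm tall overall. The point is on its axis, half-way up (33 mm above its underside); z is up. It stands on the desk; about 0.06 to 0.35 kg.
- small_round_holder: Low light-wood holder fixed to the desk, blue felt in its pocket: 74 x 74 mm block with a round pocket 52 mm in diameter, 12 mm thick; the pocket is central and 8 mm deep, its floor 4 mm above the desk. Origin: centre of the block's underside, at desk level; z up.
- wide_round_holder: Low light-wood holder fixed to the desk, blue felt in its pocket: 96 x 96 mm block with a round pocket 76 mm in diameter, 12 mm thick; the pocket is central and 8 mm deep, its floor 4 mm above the desk. Origin: centre of the block's underside, at desk level; z up.
- square_holder: Low light-wood holder fixed to the desk, blue felt in its pocket: 86 x 86 mm block with a square pocket 66 x 66 mm, sides along its own x and y axes, 12 mm thick; the pocket is central and 8 mm deep, its floor 4 mm above the desk. Origin: centre of the block's underside, at desk level; z up.
- oblong_holder: Low light-wood holder fixed to the desk, blue felt in its pocket: 120 x 76 mm block with an oblong pocket 100 mm along its own x axis and 56 mm along its y axis, 12 mm thick; the pocket is central and 8 mm deep, its floor 4 mm above the desk. Origin: centre of the block's underside, at desk level; z up.
- brush_pot: Terracotta pot of brushes standing on the desk, 74 mm wide, pot 100 mm tall, brush ends up to 210 mm high and spread about 45 mm from the axis. Origin: centre of its underside. To be left alone.
- mug: Empty white mug standing on the desk, 80 mm wide and 90 mm tall, its handle on its own +y side. Origin: centre of its underside. To be left alone.

How it is judged (in metres and radians):
At the end, for the whole second after the job is handed in: Each ink bottle stands at rest and released in its own matching holder: its axis within 13 mm of the holder's centre, upright within 0.06 rad, its underside on the pocket floor (within 3 mm) (horizontal distance between small_round_bottle_center and small_round_holder below 0.013 m and z of small_round_bottle_center in the frame of small_round_holder below 0.047 m and angle between each of small_round_bottle_center, wide_round_bottle_center, square_bottle_center, oblong_bottle_center's own z axis and vertical below 0.06 rad and linear speed of each of small_round_bottle, wide_round_bottle, square_bottle, oblong_bottle below 0.02 m/s and horizontal distance between wide_round_bottle_center and wide_round_holder below 0.013 m and z of wide_round_bottle_center in the frame of wide_round_holder below 0.039 m and horizontal distance between square_bottle_center and square_holder below 0.013 m and z of square_bottle_center in the frame of square_holder below 0.04 m and horizontal distance between oblong_bottle_center and oblong_holder below 0.013 m and z of oblong_bottle_center in the frame of oblong_holder below 0.04 m); the robot touches nothing.
It fails at once if the small round bottle is tipped over or dropped from more than about 2.5 cm (angle between small_round_bottle_center's own z axis and vertical above 0.8 rad or (contact force between small_round_bottle and anything else below 0.001 N and height (world z) of small_round_bottle_center above 0.052 m and linear speed of small_round_bottle above 0.55 m/s)).
It fails at once if the wide round bottle is tipped over or dropped from more than about 2.5 cm (angle between wide_round_bottle_center's own z axis and vertical above 0.8 rad or (contact force between wide_round_bottle and anything else below 0.001 N and height (world z) of wide_round_bottle_center above 0.044 m and linear speed of wide_round_bottle above 0.55 m/s)).
It fails at once if the square bottle is tipped over or dropped from more than about 2.5 cm (angle between square_bottle_center's own z axis and vertical above 0.8 rad or (contact force between square_bottle and anything else below 0.001 N and height (world z) of square_bottle_center above 0.045 m and linear speed of square_bottle above 0.55 m/s)).
It fails at once if the oblong bottle is tipped over or dropped from more than about 2.5 cm (angle between oblong_bottle_center's own z axis and vertical above 0.8 rad or (contact force between oblong_bottle and anything else below 0.001 N and height (world z) of oblong_bottle_center above 0.045 m and linear speed of oblong_bottle above 0.55 m/s)).
It fails at once if the brush pot or the mug is knocked over or shifted by more than 4 cm (angle between any of brush_pot, mug's own z axis and vertical above 0.4 rad or distance of any of brush_pot, mug from where it was at the start of the episode above 0.04 m).
It also fails if it takes over 122 s, if anything falls off the work surface, if the arm or the gripper's body presses on something with over 40 N, if the wrist force passes 120 N, or if a joint passes its speed limit or range.

## Working session

There is one attempt and no reset: what is moved stays moved. The work goes in short steps, Python scripts to look and compute and a tool call to move; the robot and the scene stay as the last step left them, time stands still between calls to the robot, and variables do not carry over. Pictures are saved under pics/ and viewed, at most 14 in all, crops included, and the job is handed in when it is done.

Besides the shell and the picture viewer there is one more tool, called after "Request:" as name(argument=value, ...) on one line, values as JSON. apply_moves: Moves the arm, as the interface text tells. Shift numbers are shares of 0.075 m and turn numbers shares of 45 degrees, none past 1 either way. Its arguments: {"type":"object","properties":{"targets":{"type":"array"},"grip_force":{"type":"number"}},"required":["targets"]}

```bash
mkdir -p pics; cat > h.py <<'E'
import numpy as np, cv2
from workcell import arm, cams, sign_off
def ray(c,px):
    f=240/np.tan(np.radians(c['vertical_fov'])/2)
    T=np.array(c['camera_from_world']); R,t=T[:3,:3],T[:3,3]
    d=R.T@np.array([(px[0]-c['cx'])/f,-(px[1]-c['cy'])/f,-1]); o=-R.T@t
    return o,d
def at(c,px,z):
    o,d=ray(c,px); return o+d*(z-o[2])/d[2]
def save(c,n,): cv2.imwrite(f'pics/{n}.png',c['frame'][:,:,::-1])
E
python3 - <<'E'
from h import *
s=arm.sense(); print({k:np.round(v,3) for k,v in s.items()})
H=dict(small_round_bottle_center=54,wide_round_bottle_center=64,square_bottle_center=50,oblong_bottle_center=50,small_round_holder=12,wide_round_holder=12,square_holder=12,oblong_holder=12,brush_pot=100,mug=90)
ims=[]
for cn in ['top','scene']:
    c=cams.camera(cn); save(c,cn+'0'); print(cn,c.get('distortion'),[k for k in c],np.round(ray(c,(320,240)),2).tolist())
    for n,h in H.items():
        for d in cams.silhouettes(c,n)[:2]:
            r=d['region'].astype(np.uint8); p=cv2.findNonZero(r)
            q=[]
            if p is not None:
                W=np.array([at(c,x,h if cn=='top' else h/2)[:2] for x in p[:,0,:]],np.float32)
                q=cv2.minAreaRect(W)
            print(n,round(d['confidence'],2),np.round(d['centre']),[np.round(a,1) for a in q])
E
```

```text
{'t': np.float64(0.0), 'qpos': array([ 1.179,  0.354,  1.634,  0.   ,  1.155, -0.002]), 'joint_vel': array([ 0.001,  0.001,  0.   , -0.001, -0.001, -0.001]), 'joint_torque': array([-1.0000e-03, -6.0525e+01, -3.4206e+01, -0.0000e+00,  9.0000e-03,
       -0.0000e+00]), 'eef_pos': array([237.285, 577.67 , 230.549]), 'tool_rot': array([-6.080e-01, -3.082e+00,  2.000e-03]), 'force': array([-0.408,  0.237, -0.574]), 'moment': array([0.017, 0.006, 0.032]), 'finger_force': np.float64(0.0), 'gripper_width': np.float64(85.559)}
top None ['frame', 'vertical_fov', 'cx', 'cy', 'camera_from_world', 'shot'] [[458.43, -5.04, 1036.14], [0.13, 0.0, -0.99]]
small_round_bottle_center 0.82 [346. 456.] [array([ 384.7, -259.4]), array([45.2, 36.9]), np.float64(89.8)]
wide_round_bottle_center 0.7 [311. 363.] [array([447.8, -82.9]), array([56.3, 57.7]), np.float64(89.4)]
square_bottle_center 0.94 [301. 261.] [array([468.1, 110.8]), array([52.4, 52.4]), np.float64(57.9)]
square_bottle_center 0.56 [157. 321.] [array([765.3, -15.4]), array([116.7,  94.3]), np.float64(16.1)]
oblong_bottle_center 0.74 [334. 182.]
[... 1349 characters left out ...]
), np.float64(43.2)]
oblong_bottle_center 0.96 [162. 354.] [array([403.6, 266.8]), array([ 41.5, 134.7]), np.float64(36.5)]
small_round_holder 0.77 [347. 192.] [array([ 517.4, -404.4]), array([74.4, 78.7]), np.float64(67.1)]
wide_round_holder 0.85 [160. 420.] [array([531. , 412.5]), array([109.4, 104.3]), np.float64(86.7)]
square_holder 0.85 [309. 322.] [array([ 656.4, -146.1]), array([89.3, 90.6]), np.float64(20.2)]
oblong_holder 0.66 [238. 403.] [array([660.6, 151.1]), array([ 86.5, 126. ]), np.float64(82.4)]
brush_pot 0.77 [280. 388.] [array([723.9,  28. ]), array([ 76.7, 208.4]), np.float64(29.4)]
brush_pot 0.46 [243. 274.] [array([456.8, -96.2]), array([ 58.9, 101.1]), np.float64(51.6)]
```

View pics/top0.png

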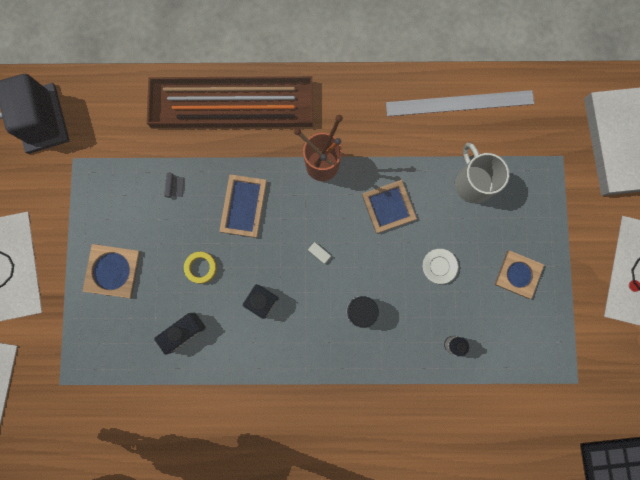

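View pics/scene0.png

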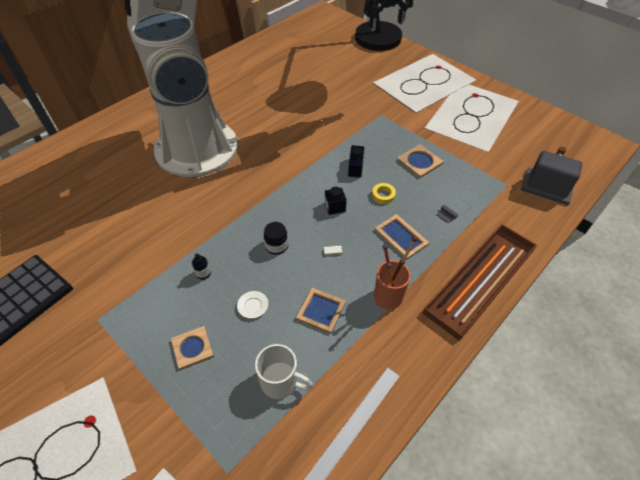

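The top view shows oblong, square, wide and small bottles at about (180,333), (261,301), (363,312) and (459,346) px. Their holders are at (244,206), (390,206), (111,271) and (520,274), which agrees with the networks. I'll move above the oblong bottle first.

Request:
apply_moves(targets=[{"offset": [-0.46, -0.38, 0], "yaw": 0, "fingers": -1}, {"offset": [-0.46, -0.38, 0], "yaw": 0, "fingers": -1}, {"offset": [-0.46, -0.38, 0], "yaw": 0, "fingers": -1}, {"offset": [-0.46, -0.38, 0], "yaw": 0, "fingers": -1}], grip_force=30)

```text
t: 1.5
eef_pos: [322.3, 418.8, 231.3]
tool_rot: [0.607, 3.082, 0.0]
force: [1.2, 0.6, 0.6]
gripper_width: 85.2
finger_force: 0.0
```

Request:
apply_moves(targets=[{"offset": [-0.46, -0.38, 0], "yaw": 0, "fingers": -1}, {"offset": [-0.46, -0.38, 0], "yaw": 0, "fingers": -1}, {"offset": [-0.46, -0.38, 0], "yaw": 0, "fingers": -1}, {"offset": [-0.46, -0.38, 0], "yaw": 0, "fingers": -1}])

```text
t: 1.9
eef_pos: [406.8, 260.8, 231.6]
tool_rot: [0.608, 3.082, 0.001]
force: [1.0, 0.7, 0.6]
gripper_width: 85.8
finger_force: 0.0
```

Request:
apply_moves(targets=[{"offset": [0, 0, 0], "yaw": 0.175, "fingers": -1}, {"offset": [0, 0, 0], "yaw": 0.175, "fingers": -1}, {"offset": [0, 0, 0], "yaw": 0.175, "fingers": -1}, {"offset": [0, 0, 0], "yaw": 0.175, "fingers": -1}, {"offset": [0, 0, 0], "yaw": 0, "fingers": -1}])

```text
t: 2.4
eef_pos: [406.2, 262.3, 231.4]
tool_rot: [1.425, 2.8, 0.0]
force: [0.4, 0.2, 0.0]
gripper_width: 85.5
finger_force: 0.0
```

```bash
cat >> h.py <<'E'
from scipy.spatial.transform import Rotation as Ro
def pose():
    s=arm.sense(); R=Ro.from_rotvec(s['tool_rot']).as_matrix()
    return np.array(s['eef_pos']),R,np.degrees(np.arctan2(R[1,1],R[0,1]))
def to(x,y,z,psi):
    p,R,h=pose(); d=R.T@(np.array([x,y,z])-p)/75
    dy=(psi-h+90)%180-90
    print('pose',p.round(1),'head',round(h,1),'| shares',d.round(3),'|d|xy mm',round(75*np.hypot(*d[:2])),'yaw',round(-dy/45,3))
def rect(c,d,h):
    p=cv2.findNonZero(d['region'].astype(np.uint8))
    q=cv2.minAreaRect(np.array([at(c,x,h)[:2] for x in p[:,0,:]],np.float32))
    print(round(d['confidence'],2),np.round(d['centre']),'xy',np.round(q[0],1),'size',np.round(q[1],1),'ang',round(q[2],1)); return q
def look(n,h,tag=None,k=1,cam='wrist'):
    c=cams.camera(cam)
    if tag: save(c,tag)
    for d in cams.silhouettes(c,n)[:k]: q=rect(c,d,h)
    return c
E
python3 - <<'E'
from h import *
c=look('oblong_bottle_center',50,'w1',2)
o,d=ray(c,(320,240)); print(o,d,c['cx'],c['cy'])
to(408,263,200,36.3)
E
```

```text
0.67 [206. 318.] xy [405.5 269.3] size [39.5 86.2] ang 36.0
[362.2910383  323.44891467 373.31479331] [ 0.17877334 -0.2285033  -0.95707533] 316.4621450196183 243.26546172587808
pose [406.2 262.3 231.3] head 36.4 | shares [-0.008  0.025  0.418] |d|xy mm 2 yaw 0.002
```

View pics/w1.png

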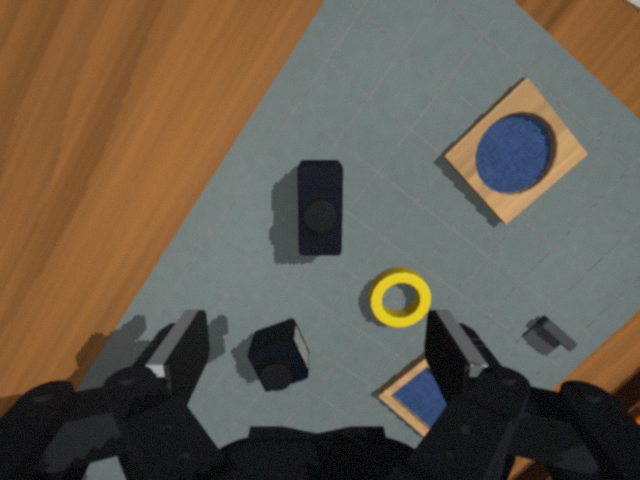

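Request:
apply_moves(targets=[{"offset": [0.04, 0.035, 0.6], "yaw": 0, "fingers": -1}, {"offset": [0, 0, 0.6], "yaw": 0, "fingers": -1}, {"offset": [0, 0, 0.6], "yaw": 0, "fingers": -1}, {"offset": [0, 0, 0.6], "yaw": 0, "fingers": -1}, {"offset": [0, 0, 0.35], "yaw": 0, "fingers": -1}])

```text
t: 3.0
eef_pos: [405.1, 265.5, 22.2]
tool_rot: [-1.416, -2.803, 0.004]
force: [0.3, 0.5, -0.1]
gripper_width: 85.5
finger_force: 0.0
```

Request:
apply_moves(targets=[{"offset": [0, 0, 0.174], "yaw": 0, "fingers": -1}, {"offset": [0, 0, 0], "yaw": 0, "fingers": -1}, {"offset": [0, 0, 0], "yaw": 0, "fingers": 1}, {"offset": [0, 0, 0], "yaw": 0, "fingers": 1}, {"offset": [0, 0, 0], "yaw": 0, "fingers": 1}])

```text
t: 3.5
eef_pos: [407.5, 266.9, 13.4]
tool_rot: [1.421, 2.8, 0.004]
force: [-0.7, -0.6, 0.1]
gripper_width: 44.1
finger_force: 0.0
```

Request:
apply_moves(targets=[{"offset": [0, 0, 0], "yaw": 0, "fingers": 1}, {"offset": [0, 0, 0], "yaw": 0, "fingers": 1}, {"offset": [0, 0, 0], "yaw": 0, "fingers": 1}])

```text
t: 3.8
eef_pos: [407.4, 266.8, 13.3]
tool_rot: [1.421, 2.8, 0.003]
force: [-0.4, -0.0, 7.8]
gripper_width: 39.6
finger_force: 30.3
```

Request:
apply_moves(targets=[{"offset": [0, 0, -0.3], "yaw": 0, "fingers": 1}, {"offset": [0, 0, -0.5], "yaw": 0, "fingers": 1}, {"offset": [0, 0, -0.5], "yaw": 0, "fingers": 1}, {"offset": [0, 0, -0.2], "yaw": 0, "fingers": 1}, {"offset": [0, 0, 0], "yaw": 0, "fingers": 1}])

```text
t: 4.3
eef_pos: [408.0, 267.3, 127.3]
tool_rot: [1.421, 2.799, 0.008]
force: [-0.2, 0.5, -2.9]
gripper_width: 39.7
finger_force: 31.6
```

```bash
python3 - <<'E'
from h import *
print(arm.sense()['gripper_width'])
p,R,h=pose()
c=look('oblong_bottle_center',p[2]-13.3+50,'w2',1)
look('oblong_holder',12,None,2)
look('oblong_holder',12,None,2,'top')
to(661,151.5,p[2],81)
E
```

```text
39.71704107553557
0.98 [316. 316.] xy [400.8 277.5] size [38.6 79.3] ang 36.2
0.86 [458. 452.] xy [624.5 172. ] size [25.6 66.4] ang 73.6
0.61 [204. 243.] xy [661.8 152.5] size [ 77.1 120.3] ang 81.8
pose [405.8 265.8 123.3] head 36.2 | shares [-3.239  1.848 -0.059] |d|xy mm 280 yaw -0.996
```

View pics/w2.png

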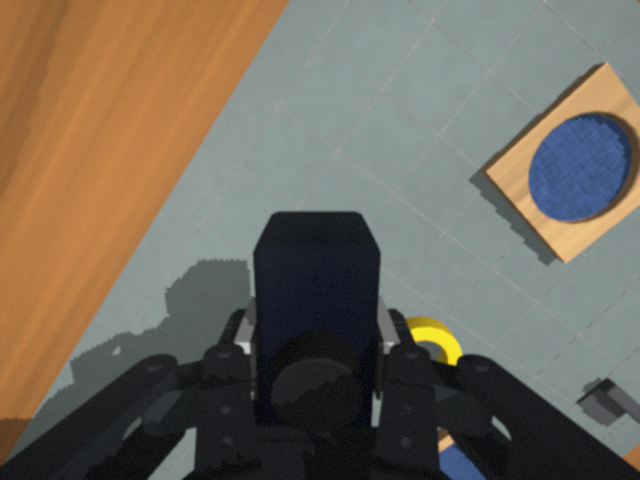

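```bash
python3 - <<'E'
from h import *
c=cams.camera('wrist'); p,R,h=pose()
e=at(c,(317,242),160); print('edge in tool',R.T@(e-p)); print('cap in tool',R.T@(at(c,(317,362),176)-p),R.T@(at(c,(317,388),176)-p))
to(661.5,152,123.3,81.5)
E
```

```text
edge in tool [ 42.80872349   0.58064579 -36.62607566]
cap in tool [ 12.77677102   0.57233665 -52.62993912] [  4.1440036    0.57739754 -52.63105497]
pose [405.8 265.9 123.4] head 36.2 | shares [-3.238  1.856 -0.004] |d|xy mm 280 yaw -1.007
```

Request:
apply_moves(targets=[{"offset": [-0.46, 0.265, 0], "yaw": 0, "fingers": 1}, {"offset": [-0.46, 0.265, 0], "yaw": 0, "fingers": 1}, {"offset": [-0.46, 0.265, 0], "yaw": 0, "fingers": 1}, {"offset": [-0.46, 0.265, 0], "yaw": 0, "fingers": 1}])

```text
t: 5.05
eef_pos: [553.1, 200.9, 123.5]
tool_rot: [-1.421, -2.8, 0.002]
force: [0.4, 0.9, -2.2]
gripper_width: 39.9
finger_force: 31.5
```

Request:
apply_moves(targets=[{"offset": [-0.46, 0.265, 0], "yaw": 0, "fingers": 1}, {"offset": [-0.46, 0.265, 0], "yaw": 0, "fingers": 1}, {"offset": [-0.46, 0.265, 0], "yaw": 0, "fingers": 1}, {"offset": [0, 0, 0.1], "yaw": -0.168, "fingers": 1}, {"offset": [0, 0, 0.2], "yaw": -0.168, "fingers": 1}])

```text
t: 5.55
eef_pos: [662.8, 152.6, 101.3]
tool_rot: [1.036, 2.965, 0.001]
force: [-0.6, 0.8, -2.1]
gripper_width: 39.9
finger_force: 31.5
```

Request:
apply_moves(targets=[{"offset": [0, 0, 0.2], "yaw": -0.168, "fingers": 1}, {"offset": [0, 0, 0.2], "yaw": -0.168, "fingers": 1}, {"offset": [0, 0, 0.2], "yaw": -0.168, "fingers": 1}, {"offset": [0, 0, 0], "yaw": -0.168, "fingers": 1}, {"offset": [0, 0, 0], "yaw": 0, "fingers": 1}])

```text
t: 6.05
eef_pos: [660.4, 153.2, 55.2]
tool_rot: [-0.229, -3.131, 0.001]
force: [-0.4, 0.9, -2.5]
gripper_width: 40.1
finger_force: 31.5
```

```bash
python3 - <<'E'
from h import *
c=cams.camera('wrist'); save(c,'w3')
to(661.5,152,17.5,81.5)
E
```

```text
pose [660.9 153.3  55.8] head 81.4 | shares [-0.011 -0.016  0.511] |d|xy mm 1 yaw -0.003
```

View pics/w3.png

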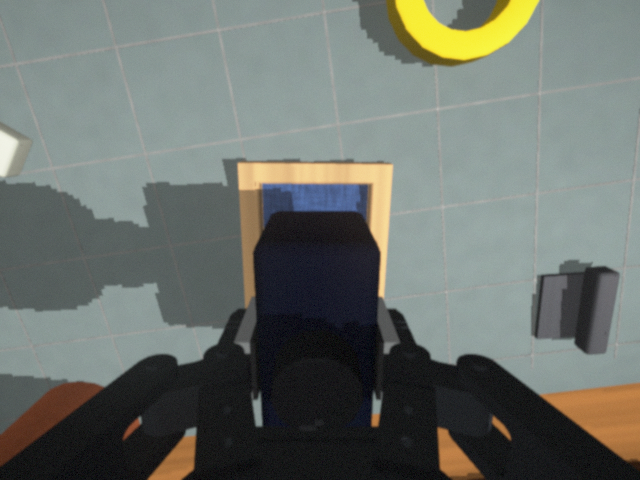

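Request:
apply_moves(targets=[{"offset": [-0.01, -0.016, 0.2], "yaw": 0, "fingers": 1}, {"offset": [0, 0, 0.18], "yaw": 0, "fingers": 1}, {"offset": [0, 0, 0.08], "yaw": 0, "fingers": 1}, {"offset": [0, 0, 0.045], "yaw": 0, "fingers": 1}, {"offset": [0, 0, 0], "yaw": 0, "fingers": 1}])

```text
t: 6.6
eef_pos: [661.6, 152.1, 18.5]
tool_rot: [-0.233, -3.132, 0.0]
force: [0.5, 0.7, -1.8]
gripper_width: 39.5
finger_force: 31.5
```

```bash
python3 - <<'E'
from h import *
print(arm.sense()['force']);to(661.5,152,17.5,81.5)
E
```

```text
[ 0.53804692  0.74259306 -1.79660414]
pose [661.6 152.1  18.5] head 81.5 | shares [ 0.001 -0.002  0.013] |d|xy mm 0 yaw 0.0
```

Request:
apply_moves(targets=[{"offset": [0, 0, 0.015], "yaw": 0, "fingers": 1}, {"offset": [0, 0, 0], "yaw": 0, "fingers": 1}, {"offset": [0, 0, 0], "yaw": 0, "fingers": 0.2}, {"offset": [0, 0, 0], "yaw": 0, "fingers": -1}, {"offset": [0, 0, 0], "yaw": 0, "fingers": -1}])

```text
t: 7.1
eef_pos: [662.2, 152.2, 18.4]
tool_rot: [0.232, 3.132, 0.0]
force: [-0.0, 0.3, 0.2]
gripper_width: 67.4
finger_force: 0.0
```

Request:
apply_moves(targets=[{"offset": [0, 0, 0], "yaw": 0, "fingers": -1}, {"offset": [0, 0, 0], "yaw": 0, "fingers": -1}, {"offset": [0, 0, 0], "yaw": 0, "fingers": -1}])

```text
t: 7.4
eef_pos: [662.0, 152.2, 18.1]
tool_rot: [0.232, 3.133, 0.0]
force: [0.7, -0.4, 0.2]
gripper_width: 85.2
finger_force: 0.0
```

Request:
apply_moves(targets=[{"offset": [0, 0, -0.5], "yaw": 0, "fingers": -1}, {"offset": [0, 0, -0.6], "yaw": 0, "fingers": -1}, {"offset": [0, 0, -0.6], "yaw": 0, "fingers": -1}, {"offset": [0.3, -0.184, -0.4], "yaw": 0, "fingers": -1}, {"offset": [0.498, -0.184, -0.3], "yaw": 0, "fingers": -1}])

```text
t: 7.9
eef_pos: [600.3, 133.7, 200.6]
tool_rot: [0.232, 3.129, 0.002]
force: [-0.5, 0.3, 0.3]
gripper_width: 85.3
finger_force: 0.0
```

Request:
apply_moves(targets=[{"offset": [0.55, -0.184, 0], "yaw": 0, "fingers": -1}, {"offset": [0.55, -0.184, 0], "yaw": 0, "fingers": -1}, {"offset": [0.55, -0.184, 0], "yaw": 0, "fingers": -1}, {"offset": [0, 0, 0], "yaw": 0.175, "fingers": -1}, {"offset": [0, 0, 0], "yaw": 0.175, "fingers": -1}])

```text
t: 8.4
eef_pos: [468.9, 110.8, 198.4]
tool_rot: [0.667, 3.069, 0.0]
force: [1.0, 0.6, 1.0]
gripper_width: 85.3
finger_force: 0.0
```

Request:
apply_moves(targets=[{"offset": [0, 0, 0], "yaw": 0.175, "fingers": -1}, {"offset": [0, 0, 0], "yaw": 0, "fingers": -1}])

```text
t: 8.6
eef_pos: [470.1, 111.0, 198.2]
tool_rot: [0.871, 3.018, 0.0]
force: [0.7, 0.7, 0.3]
gripper_width: 85.6
finger_force: 0.0
```

```bash
python3 - <<'E'
from h import *
look('square_bottle_center',50,'w4',2)
look('square_bottle_center',50,None,1,'top')
look('oblong_bottle_center',54,None,1,'top')
to(466.5,112,13,57.9)
E
```

```text
0.85 [205. 243.] xy [658.2 149.7] size [47.1 89. ] ang 82.1
pose [470.2 111.  197.9] head 58.0 | shares [ 0.049 -0.014  2.466] |d|xy mm 4 yaw 0.002
```

View pics/w4.png

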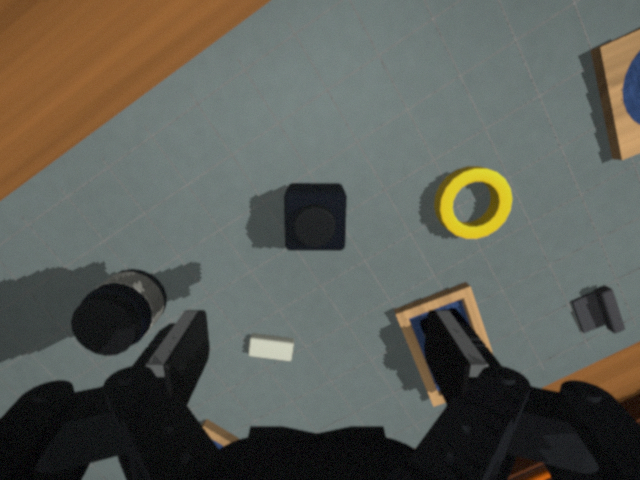

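```bash
python3 - <<'E'
from h import *
c=cams.camera('wrist')
f=c['frame'][165:265,265:365].astype(int).sum(2)
im=np.clip(c['frame'][165:265,265:365,::-1].astype(float)*2.5,0,255).astype(np.uint8)
cv2.imwrite('pics/w4c.png',cv2.resize(im,(600,600),interpolation=0))
for px in [(286,194),(346,194),(286,249),(346,249),(316,221)]: print(px,at(c,px,50).round(1))
print(at(c,(315,226),66).round(1))
E
```

```text
(286, 194) [436.5 104.1  50. ]
(346, 194) [461.3 144.   50. ]
(286, 249) [474.3  79.2  50. ]
(346, 249) [500.3 120.9  50. ]
(316, 221) [467.3 112.5  50. ]
[466.9 111.9  66. ]
```

View pics/w4c.png

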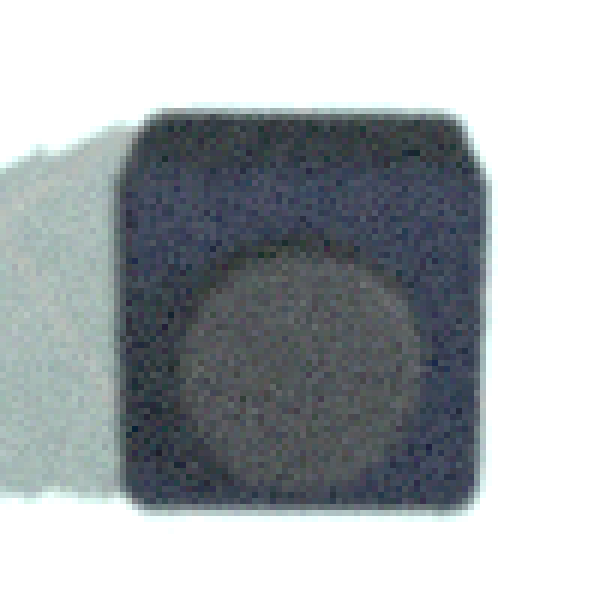

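Request:
apply_moves(targets=[{"offset": [0.043, -0.011, 0.6], "yaw": 0, "fingers": -1}, {"offset": [0, 0, 0.6], "yaw": 0, "fingers": -1}, {"offset": [0, 0, 0.6], "yaw": 0, "fingers": -1}, {"offset": [0, 0, 0.4], "yaw": 0, "fingers": -1}, {"offset": [0, 0, 0.2], "yaw": 0, "fingers": -1}])

```text
t: 9.45
eef_pos: [465.3, 111.6, 15.3]
tool_rot: [-0.866, -3.016, 0.003]
force: [0.2, -1.3, 0.3]
gripper_width: 85.3
finger_force: 0.0
```

Request:
apply_moves(targets=[{"offset": [0, 0, 0.066], "yaw": 0, "fingers": -1}, {"offset": [0, 0, 0], "yaw": 0, "fingers": -1}, {"offset": [0, 0, 0], "yaw": 0, "fingers": 1}, {"offset": [0, 0, 0], "yaw": 0, "fingers": 1}, {"offset": [0, 0, 0], "yaw": 0, "fingers": 1}])

```text
t: 9.95
eef_pos: [467.7, 112.1, 14.1]
tool_rot: [0.868, 3.018, 0.001]
force: [-0.7, 0.2, 1.3]
gripper_width: 49.6
finger_force: 31.0
```

Request:
apply_moves(targets=[{"offset": [0, 0, 0], "yaw": 0, "fingers": 1}, {"offset": [0, 0, 0], "yaw": 0, "fingers": 1}, {"offset": [0, 0, 0], "yaw": 0, "fingers": 1}])

```text
t: 10.25
eef_pos: [467.7, 112.1, 14.1]
tool_rot: [0.868, 3.018, 0.001]
force: [-0.3, -0.0, 5.5]
gripper_width: 49.3
finger_force: 31.4
```

```bash
python3 - <<'E'
from h import *
look('square_holder',12,None,1,'top');look('square_holder',12,None,1,'scene')
to(658.5,-144.5,120,20.1)
E
```

```text
0.96 [203. 391.] xy [ 659.1 -144.1] size [89.6 89.5] ang 18.3
0.93 [311. 322.] xy [ 659.3 -148. ] size [86.9 89.2] ang 19.5
pose [467.7 112.1  14.1] head 57.9 | shares [-3.975 -1.546 -1.408] |d|xy mm 320 yaw 0.84
```

Request:
apply_moves(targets=[{"offset": [0, 0, -0.3], "yaw": 0, "fingers": 1}, {"offset": [0, 0, -0.5], "yaw": 0, "fingers": 1}, {"offset": [0, 0, -0.5], "yaw": 0, "fingers": 1}, {"offset": [0, 0, -0.16], "yaw": 0, "fingers": 1}, {"offset": [-0.498, -0.194, 0], "yaw": 0, "fingers": 1}])

```text
t: 10.95
eef_pos: [490.4, 81.8, 124.7]
tool_rot: [0.863, 3.018, 0.003]
force: [0.6, -0.0, -2.3]
gripper_width: 49.4
finger_force: 33.0
```

Request:
apply_moves(targets=[{"offset": [-0.498, -0.194, 0], "yaw": 0, "fingers": 1}, {"offset": [-0.498, -0.194, 0], "yaw": 0, "fingers": 1}, {"offset": [-0.498, -0.194, 0], "yaw": 0, "fingers": 1}, {"offset": [-0.498, -0.194, 0], "yaw": 0, "fingers": 1}, {"offset": [-0.498, -0.194, 0], "yaw": 0, "fingers": 1}])

```text
t: 11.45
eef_pos: [610.7, -82.5, 121.9]
tool_rot: [-0.869, -3.018, 0.0]
force: [0.4, -0.3, -1.6]
gripper_width: 49.5
finger_force: 33.0
```

Request:
apply_moves(targets=[{"offset": [-0.498, -0.194, 0], "yaw": 0, "fingers": 1}, {"offset": [-0.498, -0.194, 0], "yaw": 0, "fingers": 1}, {"offset": [0, 0, 0.1], "yaw": 0.171, "fingers": 1}, {"offset": [0, 0, 0.2], "yaw": 0.171, "fingers": 1}, {"offset": [0, 0, 0.2], "yaw": 0.171, "fingers": 1}])

```text
t: 11.95
eef_pos: [657.8, -145.8, 83.8]
tool_rot: [-1.463, -2.779, 0.0]
force: [0.2, 0.6, -2.2]
gripper_width: 49.4
finger_force: 33.0
```

Request:
apply_moves(targets=[{"offset": [0, 0, 0.2], "yaw": 0.171, "fingers": 1}, {"offset": [0, 0, 0.2], "yaw": 0.171, "fingers": 1}, {"offset": [0, 0, 0], "yaw": 0, "fingers": 1}, {"offset": [0, 0, 0], "yaw": 0, "fingers": 1}])

```text
t: 12.35
eef_pos: [657.8, -145.3, 54.6]
tool_rot: [-1.809, -2.567, 0.001]
force: [0.1, -0.3, -1.5]
gripper_width: 49.6
finger_force: 32.8
```

```bash
python3 - <<'E'
from h import *
c=cams.camera('wrist'); save(c,'w5')
to(659,-145.5,18.5,19.5)
E
```

```text
pose [ 658.3 -145.4   55.3] head 19.6 | shares [-0.004  0.008  0.491] |d|xy mm 1 yaw 0.003
```

View pics/w5.png

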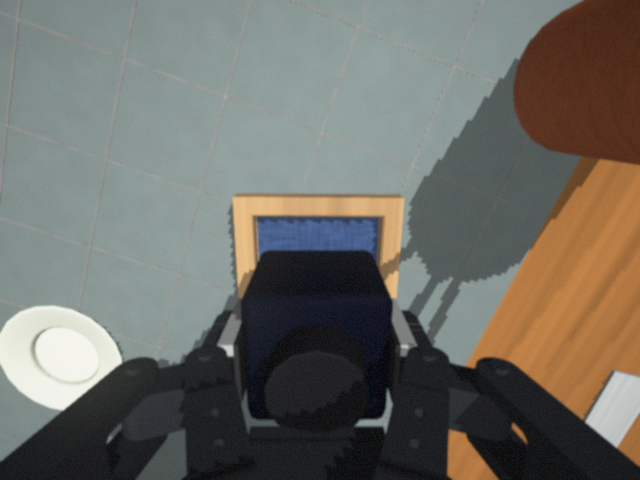

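```bash
python3 - <<'E'
from h import *
c=cams.camera('wrist'); p,R,h=pose()
print(R.T@(at(c,(318,195),12)-p)); print(R.T@(at(c,(316,280),41+50)-p),R.T@(at(c,(316,252),41)-p))
E
```

```text
[43.11622489  1.2701155  43.6905321 ]
[ 30.60751475   0.4021323  -35.30403258] [22.81320452  0.32581647 14.69976916]
```

Request:
apply_moves(targets=[{"offset": [0, 0.016, 0.2], "yaw": 0, "fingers": 1}, {"offset": [0, 0, 0.17], "yaw": 0, "fingers": 1}, {"offset": [0, 0, 0.07], "yaw": 0, "fingers": 1}, {"offset": [0, 0, 0], "yaw": 0, "fingers": 1}, {"offset": [0, 0, 0], "yaw": 0, "fingers": 1}])

```text
t: 12.95
eef_pos: [659.3, -145.0, 21.7]
tool_rot: [-1.814, -2.564, 0.0]
force: [0.2, -0.6, -2.8]
gripper_width: 49.8
finger_force: 32.9
```

```bash
python3 - <<'E'
from h import *
print(arm.sense()['force']);to(659,-145.5,18.3,19.5)
E
```

```text
[ 0.18187532 -0.58902826 -2.80964661]
pose [ 659.3 -145.    21.7] head 19.4 | shares [-0.005 -0.006  0.046] |d|xy mm 1 yaw -0.001
```

Request:
apply_moves(targets=[{"offset": [0, 0, 0.046], "yaw": 0, "fingers": 1}, {"offset": [0, 0, 0], "yaw": 0, "fingers": 1}, {"offset": [0, 0, 0], "yaw": 0, "fingers": 0.1}, {"offset": [0, 0, 0], "yaw": 0, "fingers": -1}, {"offset": [0, 0, 0], "yaw": 0, "fingers": -1}])

```text
t: 13.45
eef_pos: [659.8, -145.1, 19.1]
tool_rot: [1.814, 2.564, 0.001]
force: [-0.0, 0.5, -1.0]
gripper_width: 76.6
finger_force: 0.0
```

Request:
apply_moves(targets=[{"offset": [0, 0, 0], "yaw": 0, "fingers": -1}, {"offset": [0, 0, 0], "yaw": 0, "fingers": -1}, {"offset": [0, 0, -0.5], "yaw": 0, "fingers": -1}, {"offset": [0, 0, -0.6], "yaw": 0, "fingers": -1}, {"offset": [0, 0, -0.6], "yaw": 0, "fingers": -1}])

```text
t: 13.95
eef_pos: [658.9, -144.9, 147.1]
tool_rot: [-1.814, -2.563, 0.001]
force: [0.2, -0.2, -0.3]
gripper_width: 85.2
finger_force: 0.0
```

Request:
apply_moves(targets=[{"offset": [-0.031, -0.4, -0.4], "yaw": 0, "fingers": -1}, {"offset": [-0.031, -0.499, -0.3], "yaw": 0, "fingers": -1}, {"offset": [-0.031, -0.55, 0], "yaw": 0, "fingers": -1}, {"offset": [-0.031, -0.55, 0], "yaw": 0, "fingers": -1}, {"offset": [-0.031, -0.5, 0], "yaw": 0, "fingers": -1}])

```text
t: 14.45
eef_pos: [484.8, -218.7, 199.0]
tool_rot: [1.814, 2.564, -0.0]
force: [-0.2, -0.9, 0.6]
gripper_width: 85.8
finger_force: 0.0
```

Request:
apply_moves(targets=[{"offset": [-0.031, -0.5, 0], "yaw": 0, "fingers": -1}, {"offset": [-0.031, -0.5, 0], "yaw": 0, "fingers": -1}, {"offset": [-0.031, -0.49, 0], "yaw": 0, "fingers": -1}, {"offset": [0, 0, 0], "yaw": 0, "fingers": -1}, {"offset": [0, 0, 0], "yaw": 0, "fingers": -1}])

```text
t: 14.95
eef_pos: [383.3, -262.5, 199.0]
tool_rot: [1.816, 2.562, 0.0]
force: [-0.4, 0.1, 1.3]
gripper_width: 85.5
finger_force: 0.0
```

```bash
python3 - <<'E'
from h import *
look('small_round_bottle_center',54,'w6',2)
look('square_bottle_center',54,None,1,'top')
look('small_round_holder',12,None,1,'top')
to(383,-262,13,19.4)
E
```

```text
0.76 [222. 311.] xy [ 380.2 -262.6] size [34.3 43.5] ang 18.1
0.67 [368. 598.] xy [ 679.2 -304.9] size [ 67.1 123.2] ang 85.1
0.92 [201. 392.] xy [ 656.3 -140.5] size [55.4 58. ] ang 18.3
0.9 [277. 520.] xy [ 519.5 -400.4] size [79.8 77.3] ang 67.0
pose [ 384.1 -261.8  198.5] head 19.5 | shares [ 2.000e-03 -1.500e-02  2.473e+00] |d|xy mm 1 yaw 0.002
```

View pics/w6.png

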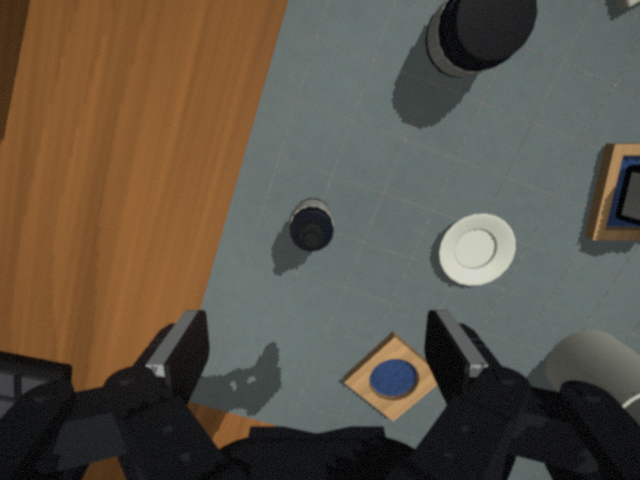

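```bash
python3 - <<'E'
from h import *
c=cams.camera('wrist'); a=at(c,(312,229),54); print(a, at(c,(291,229),54),at(c,(334,229),54))
to(a[0],a[1],13,19.4)
E
```

```text
[ 382.29434255 -264.62062308   54.        ] [ 366.5449429  -270.19684914   54.        ] [ 398.79426258 -258.77866808   54.        ]
pose [ 384.  -261.7  198.5] head 19.5 | shares [-0.029 -0.034  2.473] |d|xy mm 3 yaw 0.002
```

Request:
apply_moves(targets=[{"offset": [-0.029, -0.034, 0.6], "yaw": 0, "fingers": -1}, {"offset": [0, 0, 0.6], "yaw": 0, "fingers": -1}, {"offset": [0, 0, 0.6], "yaw": 0, "fingers": -1}, {"offset": [0, 0, 0.4], "yaw": 0, "fingers": -1}, {"offset": [0, 0, 0.2], "yaw": 0, "fingers": -1}])

```text
t: 15.8
eef_pos: [380.6, -263.8, 15.8]
tool_rot: [-1.812, -2.562, 0.0]
force: [0.5, -0.1, 0.1]
gripper_width: 85.5
finger_force: 0.0
```

Request:
apply_moves(targets=[{"offset": [0, 0, 0.055], "yaw": 0, "fingers": -1}, {"offset": [0, 0, 0], "yaw": 0, "fingers": -1}, {"offset": [0, 0, 0], "yaw": 0, "fingers": 0.3}, {"offset": [0, 0, 0], "yaw": 0, "fingers": 1}, {"offset": [0, 0, 0], "yaw": 0, "fingers": 1}])

```text
t: 16.3
eef_pos: [382.3, -265.3, 15.4]
tool_rot: [1.814, 2.563, 0.0]
force: [-0.1, 0.1, -0.3]
gripper_width: 44.0
finger_force: 0.0
```

Request:
apply_moves(targets=[{"offset": [0, 0, 0], "yaw": 0, "fingers": 1}, {"offset": [0, 0, 0], "yaw": 0, "fingers": 1}, {"offset": [0, 0, 0], "yaw": 0, "fingers": 1}, {"offset": [0, 0, 0], "yaw": 0, "fingers": 1}])

```text
t: 16.7
eef_pos: [382.2, -265.3, 15.3]
tool_rot: [1.814, 2.563, 0.0]
force: [-0.5, 0.7, 7.8]
gripper_width: 35.2
finger_force: 29.2
```

```bash
python3 - <<'E'
from h import *
look('small_round_holder',12,None,1,'scene')
to(519,-401.5,124,19.5)
E
```

```text
0.95 [347. 193.] xy [ 520.1 -405.1] size [73.5 80.8] ang 66.2
pose [ 382.2 -265.3   15.3] head 19.4 | shares [-2.321  1.118 -1.446] |d|xy mm 193 yaw -0.002
```

Request:
apply_moves(targets=[{"offset": [0, 0, -0.3], "yaw": 0, "fingers": 1}, {"offset": [0, 0, -0.5], "yaw": 0, "fingers": 1}, {"offset": [0, 0, -0.5], "yaw": 0, "fingers": 1}, {"offset": [0, 0, -0.15], "yaw": 0, "fingers": 1}, {"offset": [-0.466, 0.224, 0], "yaw": 0, "fingers": 1}])

```text
t: 17.3
eef_pos: [407.3, -290.5, 124.9]
tool_rot: [-1.814, -2.564, -0.0]
force: [-0.3, 0.4, -0.9]
gripper_width: 35.3
finger_force: 30.2
```

Request:
apply_moves(targets=[{"offset": [-0.466, 0.224, 0], "yaw": 0, "fingers": 1}, {"offset": [-0.466, 0.224, 0], "yaw": 0, "fingers": 1}, {"offset": [-0.466, 0.224, 0.2], "yaw": 0, "fingers": 1}, {"offset": [-0.466, 0.224, 0.4], "yaw": 0, "fingers": 1}, {"offset": [0, 0, 0.3], "yaw": 0, "fingers": 1}])

```text
t: 17.8
eef_pos: [522.2, -405.1, 54.1]
tool_rot: [1.813, 2.561, -0.0]
force: [-0.8, 0.5, -0.6]
gripper_width: 35.3
finger_force: 30.3
```

Request:
apply_moves(targets=[{"offset": [0, 0, 0], "yaw": 0, "fingers": 1}, {"offset": [0, 0, 0], "yaw": 0, "fingers": 1}])

```text
t: 18.0
eef_pos: [518.1, -401.0, 55.1]
tool_rot: [-1.813, -2.562, -0.0]
force: [-0.5, 0.5, 1.3]
gripper_width: 35.5
finger_force: 30.3
```

```bash
python3 - <<'E'
from h import *
c=cams.camera('wrist'); save(c,'w7')
for d in cams.silhouettes(c,'small_round_holder')[:1]: rect(c,d,12)
to(519.5,-402,19.5,19.4)
E
```

```text
0.69 [254. 313.] xy [ 519.3 -402.8] size [75.6 75.2] ang 67.0
pose [ 519.1 -401.8   56.9] head 19.4 | shares [-0.004  0.003  0.499] |d|xy mm 0 yaw 0.001
```

View pics/w7.png

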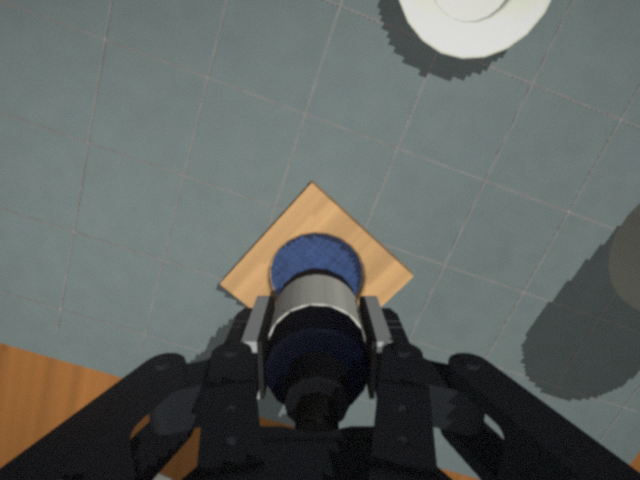

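Request:
apply_moves(targets=[{"offset": [-0.01, 0.008, 0.2], "yaw": 0, "fingers": 1}, {"offset": [0, 0, 0.17], "yaw": 0, "fingers": 1}, {"offset": [0, 0, 0.1], "yaw": 0, "fingers": 1}, {"offset": [0, 0, 0], "yaw": 0, "fingers": 1}, {"offset": [0, 0, 0], "yaw": 0, "fingers": 1}])

```text
t: 18.6
eef_pos: [519.6, -402.1, 19.9]
tool_rot: [-1.814, -2.564, -0.0]
force: [0.3, 0.9, -1.3]
gripper_width: 35.3
finger_force: 30.2
```

```bash
python3 - <<'E'
from h import *
print(arm.sense()['force']);to(519.5,-402.5,19.4,19.4)
E
```

```text
[ 0.27952027  0.87864473 -1.26988201]
pose [ 519.6 -402.1   19.9] head 19.4 | shares [-0.005 -0.003  0.006] |d|xy mm 0 yaw 0.001
```

Request:
apply_moves(targets=[{"offset": [0, 0, 0.008], "yaw": 0, "fingers": 1}, {"offset": [0, 0, 0], "yaw": 0, "fingers": 1}, {"offset": [0, 0, 0], "yaw": 0, "fingers": 0.4}, {"offset": [0, 0, 0], "yaw": 0, "fingers": -1}, {"offset": [0, 0, 0], "yaw": 0, "fingers": -1}])

```text
t: 19.1
eef_pos: [520.0, -402.4, 20.0]
tool_rot: [1.815, 2.564, -0.0]
force: [1.2, 0.5, 0.4]
gripper_width: 63.0
finger_force: 0.0
```

Request:
apply_moves(targets=[{"offset": [0, 0, 0], "yaw": 0, "fingers": -1}, {"offset": [0, 0, 0], "yaw": 0, "fingers": -1}, {"offset": [0, 0, -0.5], "yaw": 0, "fingers": -1}, {"offset": [0, 0, -0.6], "yaw": 0, "fingers": -1}, {"offset": [0, 0, -0.6], "yaw": 0, "fingers": -1}])

```text
t: 19.6
eef_pos: [519.5, -402.0, 148.3]
tool_rot: [-1.814, -2.563, -0.0]
force: [0.3, 0.0, -0.1]
gripper_width: 85.3
finger_force: 0.0
```

Request:
apply_moves(targets=[{"offset": [0.4, 0.063, -0.4], "yaw": 0, "fingers": -1}, {"offset": [0.5, 0.063, -0.3], "yaw": 0, "fingers": -1}, {"offset": [0.58, 0.063, 0], "yaw": 0, "fingers": -1}, {"offset": [0.58, 0.063, 0], "yaw": 0, "fingers": -1}, {"offset": [0.58, 0.063, 0], "yaw": 0, "fingers": -1}])

```text
t: 20.1
eef_pos: [475.7, -206.3, 200.2]
tool_rot: [1.815, 2.563, 0.0]
force: [0.6, 0.4, -0.0]
gripper_width: 85.3
finger_force: 0.0
```

Request:
apply_moves(targets=[{"offset": [0.58, 0.063, 0], "yaw": 0, "fingers": -1}, {"offset": [0.58, 0.063, 0], "yaw": 0, "fingers": -1}, {"offset": [0.53, 0.063, 0], "yaw": 0, "fingers": -1}, {"offset": [0, 0, 0], "yaw": 0, "fingers": -1}, {"offset": [0, 0, 0], "yaw": 0, "fingers": -1}])

```text
t: 20.6
eef_pos: [447.7, -83.0, 200.2]
tool_rot: [1.811, 2.566, 0.0]
force: [-0.1, -1.0, -0.0]
gripper_width: 85.3
finger_force: 0.0
```

```bash
python3 - <<'E'
from h import *
look('wide_round_bottle_center',64,'w8',1)
look('small_round_bottle_center',58,None,1,'top')
to(446,-85,13,19.4)
E
```

```text
0.96 [222. 313.] xy [445.4 -80.6] size [54.9 63.5] ang 19.5
0.63 [271. 524.] xy [ 519.4 -392.1] size [35.  47.4] ang 18.0
pose [447.9 -84.5 199.9] head 19.4 | shares [ 2.000e-03 -2.700e-02  2.492e+00] |d|xy mm 2 yaw -0.001
```

View pics/w8.png

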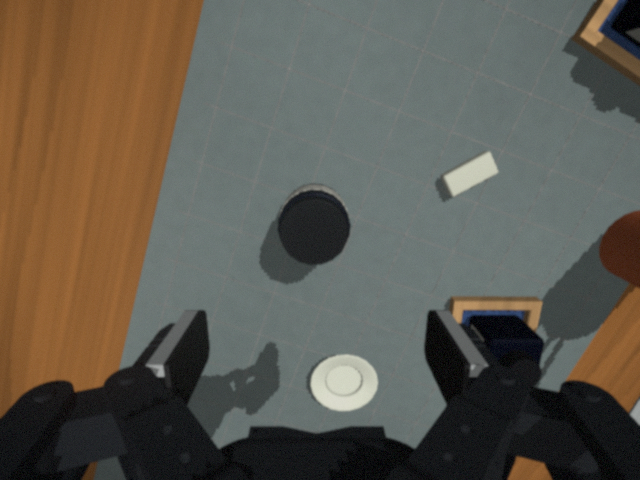

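```bash
python3 - <<'E'
from h import *
c=cams.camera('wrist'); a=at(c,(314.5,228.5),64); print(a)
to(a[0],a[1],13,19.4)
look('wide_round_holder',12,None,1,'top');look('wide_round_holder',12,None,1,'scene')
E
```

```text
[447.10570463 -84.12982405  64.        ]
pose [447.8 -84.5 199.8] head 19.3 | shares [ 0.008 -0.007  2.491] |d|xy mm 1 yaw -0.001
0.79 [271. 112.] xy [530.3 414.5] size [102.4  96.9] ang 81.0
0.83 [158. 418.] xy [530.8 408. ] size [109.1 103.1] ang 81.6
```

Request:
apply_moves(targets=[{"offset": [0.008, -0.007, 0.6], "yaw": 0, "fingers": -1}, {"offset": [0, 0, 0.6], "yaw": 0, "fingers": -1}, {"offset": [0, 0, 0.6], "yaw": 0, "fingers": -1}, {"offset": [0, 0, 0.4], "yaw": 0, "fingers": -1}, {"offset": [0, 0, 0.2], "yaw": 0, "fingers": -1}])

```text
t: 21.55
eef_pos: [445.2, -83.0, 17.2]
tool_rot: [-1.813, -2.561, 0.003]
force: [-0.1, 0.3, 0.7]
gripper_width: 85.4
finger_force: 0.0
```

Request:
apply_moves(targets=[{"offset": [0, 0, 0.085], "yaw": 0, "fingers": -1}, {"offset": [0, 0, 0], "yaw": 0, "fingers": -1}, {"offset": [0, 0, 0], "yaw": 0, "fingers": 1}, {"offset": [0, 0, 0], "yaw": 0, "fingers": 1}, {"offset": [0, 0, 0], "yaw": 0, "fingers": 1}])

```text
t: 22.05
eef_pos: [447.5, -83.3, 14.6]
tool_rot: [1.814, 2.563, 0.001]
force: [-0.5, -0.8, 5.2]
gripper_width: 59.7
finger_force: 31.6
```

Request:
apply_moves(targets=[{"offset": [0, 0, 0], "yaw": 0, "fingers": 1}, {"offset": [0, 0, 0], "yaw": 0, "fingers": 1}, {"offset": [0, 0, 0], "yaw": 0, "fingers": 1}])

```text
t: 22.35
eef_pos: [447.5, -83.3, 14.6]
tool_rot: [1.814, 2.563, 0.001]
force: [-1.4, -0.0, 7.4]
gripper_width: 59.2
finger_force: 31.8
```

```bash
python3 - <<'E'
from h import *
to(530.5,413.5,124,19.4)
E
```

```text
pose [447.5 -83.3  14.6] head 19.4 | shares [ 5.877  3.25  -1.46 ] |d|xy mm 504 yaw 0.001
```

12 rows of (0.49, 0.271).

Request:
apply_moves(targets=[{"offset": [0, 0, -0.3], "yaw": 0, "fingers": 1}, {"offset": [0, 0, -0.5], "yaw": 0, "fingers": 1}, {"offset": [0, 0, -0.5], "yaw": 0, "fingers": 1}, {"offset": [0, 0, -0.16], "yaw": 0, "fingers": 1}, {"offset": [0.49, 0.271, 0], "yaw": 0, "fingers": 1}])

```text
t: 22.85
eef_pos: [455.4, -44.2, 125.4]
tool_rot: [1.817, 2.556, 0.003]
force: [1.5, -0.0, -1.9]
gripper_width: 59.6
finger_force: 34.5
```

Request:
apply_moves(targets=[{"offset": [0.49, 0.271, 0], "yaw": 0, "fingers": 1}, {"offset": [0.49, 0.271, 0], "yaw": 0, "fingers": 1}, {"offset": [0.49, 0.271, 0], "yaw": 0, "fingers": 1}, {"offset": [0.49, 0.271, 0], "yaw": 0, "fingers": 1}, {"offset": [0.49, 0.271, 0], "yaw": 0, "fingers": 1}])

```text
t: 23.35
eef_pos: [488.2, 167.1, 122.6]
tool_rot: [-1.815, -2.564, 0.0]
force: [1.0, -0.2, -2.5]
gripper_width: 59.0
finger_force: 34.5
```

Request:
apply_moves(targets=[{"offset": [0.49, 0.271, 0], "yaw": 0, "fingers": 1}, {"offset": [0.49, 0.271, 0], "yaw": 0, "fingers": 1}, {"offset": [0.49, 0.271, 0], "yaw": 0, "fingers": 1}, {"offset": [0.49, 0.271, 0], "yaw": 0, "fingers": 1}, {"offset": [0.49, 0.271, 0], "yaw": 0, "fingers": 1}])

```text
t: 23.85
eef_pos: [522.8, 374.1, 122.2]
tool_rot: [-1.814, -2.564, 0.001]
force: [0.6, -0.2, -2.7]
gripper_width: 58.9
finger_force: 34.5
```

Request:
apply_moves(targets=[{"offset": [0.49, 0.271, 0.2], "yaw": 0, "fingers": 1}, {"offset": [0, 0, 0.4], "yaw": 0, "fingers": 1}, {"offset": [0, 0, 0.3], "yaw": 0, "fingers": 1}, {"offset": [0, 0, 0], "yaw": 0, "fingers": 1}, {"offset": [0, 0, 0], "yaw": 0, "fingers": 1}])

```text
t: 24.35
eef_pos: [529.8, 413.6, 55.1]
tool_rot: [-1.815, -2.564, 0.002]
force: [1.0, 0.3, -1.4]
gripper_width: 59.3
finger_force: 34.2
```

```bash
python3 - <<'E'
from h import *
c=cams.camera('wrist'); save(c,'w9')
for d in cams.silhouettes(c,'wide_round_holder')[:1]: rect(c,d,12)
to(530.5,413.5,18.8,19.4)
E
```

```text
0.96 [235. 312.] xy [529.9 414.9] size [97.3 96.6] ang 81.7
pose [531.  414.2  56.8] head 19.4 | shares [-0.007 -0.01   0.507] |d|xy mm 1 yaw 0.0
```

View pics/w9.png

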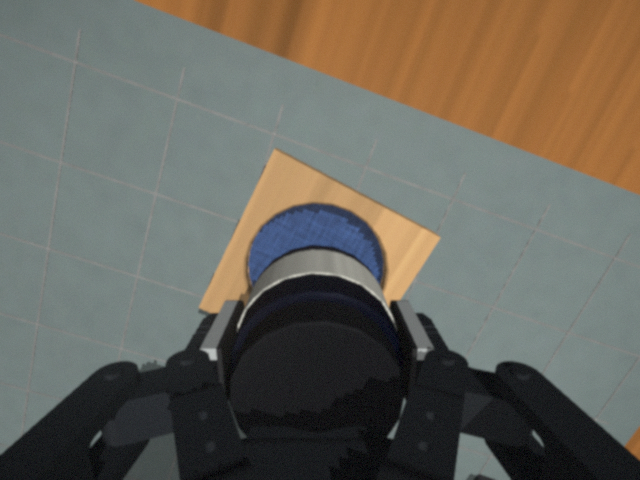

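Request:
apply_moves(targets=[{"offset": [0.005, -0.006, 0.2], "yaw": 0, "fingers": 1}, {"offset": [0, 0, 0.17], "yaw": 0, "fingers": 1}, {"offset": [0, 0, 0.1], "yaw": 0, "fingers": 1}, {"offset": [0, 0, 0], "yaw": 0, "fingers": 1}, {"offset": [0, 0, 0], "yaw": 0, "fingers": 1}])

```text
t: 24.95
eef_pos: [529.4, 413.9, 19.7]
tool_rot: [-1.815, -2.564, 0.001]
force: [-0.5, -0.7, -2.3]
gripper_width: 58.9
finger_force: 35.0
```

```bash
python3 - <<'E'
from h import *
print(arm.sense()['force']);to(530.3,414.5,18.7,19.4)
E
```

```text
[-0.54157732 -0.6981971  -2.26793911]
pose [529.4 413.9  19.7] head 19.4 | shares [0.003 0.014 0.013] |d|xy mm 1 yaw 0.001
```

Request:
apply_moves(targets=[{"offset": [0, 0, 0.014], "yaw": 0, "fingers": 1}, {"offset": [0, 0, 0], "yaw": 0, "fingers": 1}, {"offset": [0, 0, 0], "yaw": 0, "fingers": -0.1}, {"offset": [0, 0, 0], "yaw": 0, "fingers": -1}, {"offset": [0, 0, 0], "yaw": 0, "fingers": -1}])

```text
t: 25.45
eef_pos: [529.9, 414.3, 19.6]
tool_rot: [1.815, 2.564, 0.001]
force: [-0.9, 0.1, 1.4]
gripper_width: 84.7
finger_force: 0.0
```

Request:
apply_moves(targets=[{"offset": [0, 0, 0], "yaw": 0, "fingers": -1}, {"offset": [0, 0, 0], "yaw": 0, "fingers": -1}, {"offset": [0, 0, -0.5], "yaw": 0, "fingers": -1}, {"offset": [0, 0, -0.6], "yaw": 0, "fingers": -1}, {"offset": [0, 0, -0.6], "yaw": 0, "fingers": -1}])

```text
t: 25.95
eef_pos: [529.3, 413.8, 147.7]
tool_rot: [-1.815, -2.564, 0.002]
force: [-0.1, 0.3, -0.6]
gripper_width: 85.4
finger_force: 0.0
```

Request:
apply_moves(targets=[{"offset": [0, 0, -0.5], "yaw": 0, "fingers": -1}, {"offset": [0, 0, 0], "yaw": 0, "fingers": -1}, {"offset": [0, 0, 0], "yaw": 0, "fingers": -1}])

```text
t: 26.25
eef_pos: [530.0, 414.4, 185.3]
tool_rot: [1.814, 2.564, 0.003]
force: [-0.2, -0.8, -1.1]
gripper_width: 85.4
finger_force: 0.0
```

```bash
python3 - <<'E'
from h import *
c=cams.camera('top'); save(c,'t1')
a=cams.camera('scene'); 
cr=lambda c,x,y:cv2.resize(c['frame'][y-37:y+38,x-50:x+50,::-1],(266,200),interpolation=2)
T=[(111,271),(244,206),(390,206),(522,274)]; S=[(420,160),(402,236),(322,308),(192,345)]
w=cams.camera('wrist')
rows=[np.hstack([cr(c,*p) for p in T[:2]]+[cr(c,*T[2])]),np.hstack([cr(c,*T[3])]+[cr(a,*p) for p in S[:2]]),np.hstack([cr(a,*p) for p in S[2:]]+[cv2.resize(w['frame'][:,:,::-1],(266,200))])]
cv2.imwrite('pics/m.png',np.clip(np.vstack(rows)*1.5,0,255).astype(np.uint8))
E
```

```text
(no output)
```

View pics/m.png

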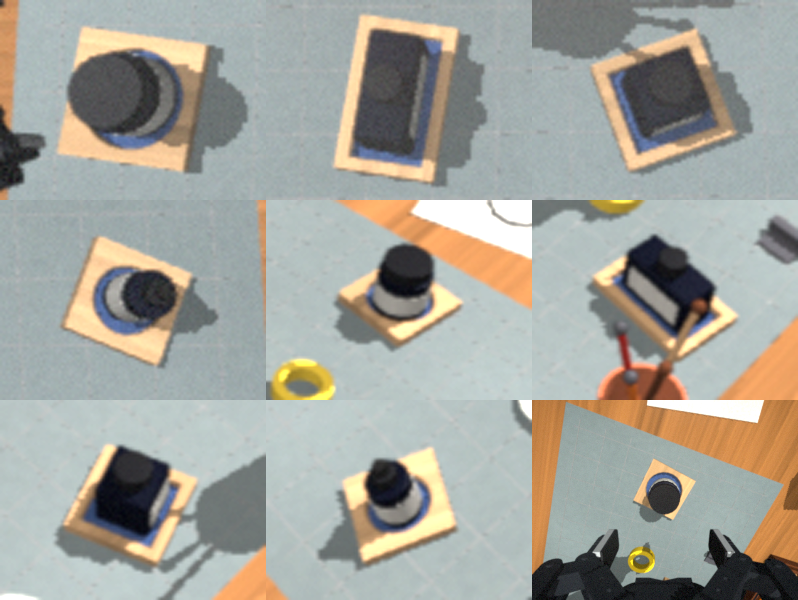

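The mosaic shows all four bottles upright, seated inside their matching pockets and released. The arm is clear of them, so I'm handing the job in.

```bash
python3 -c "
from workcell import sign_off
print(sign_off())"
```

```text
the job is handed in; nothing more can be done
None
```

All four ink bottles are standing upright in their matching holders, the brush pot and mug were not touched, and the job was handed in at about 26 s; the hand-in gave no verdict back.

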